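# Find the rattling parts case and hold it out

## Task

One of the three sealed parts cases on the black mat has a loose wheel nut inside. Shake each of them briskly, or tip it well end to end, in turn, lifted clear of the mat - first the red, then the yellow, then the blue - and set the silent ones back upright on the mat; then hold the one that rattles out level over the middle of the yellow hand-over plate, 10 to 20 cm above it, and finish there still holding it. Leave the other things on the bench alone.

Things in the scene. Friction and masses are not known exactly. Their poses are not given: they have to be found in the camera images.
- case_red: sealed hard-plastic parts case, grey with a red lid that does not open, 110 mm long (its x) x 56 mm wide (its y) x 62 mm high, 0.2 to 0.5 kg with the nut or without, so weight does not tell; origin at the centre of its underside, z up. Stands on the mat, its long axis pointing away from the robot within about 30 degrees
- case_yellow: sealed hard-plastic parts case, grey with a yellow lid that does not open, 110 mm long (its x) x 56 mm wide (its y) x 62 mm high, 0.2 to 0.5 kg with the nut or without, so weight does not tell; origin at the centre of its underside, z up. Stands on the mat, its long axis pointing away from the robot within about 30 degrees
- case_blue: sealed hard-plastic parts case, grey with a blue lid that does not open, 110 mm long (its x) x 56 mm wide (its y) x 62 mm high, 0.2 to 0.5 kg with the nut or without, so weight does not tell; origin at the centre of its underside, z up. Stands on the mat, its long axis pointing away from the robot within about 30 degrees
- mat: black rubber mat the three cases stand on, 200 (x) x 540 (y) x 3 mm, fixed; origin at the centre of its underside, its top is 3 mm above the bench. In one of the cases above, drawn at random, a loose 120 g steel nut slides on the inside floor (free travel 68 mm along the case's x, 14 mm along y): tipped 20 degrees or more end to end it slides to the low end, and stays near there when level again. Nothing moves in the other two
- plate: yellow hand-over plate with a dark centre, 100 (x) x 140 (y) x 3 mm, fixed flat on the bench on the far side of the mat; origin at the centre of its underside
- tape: bystander, to be left alone: roll of masking tape lying flat, 100 mm across, 24 mm high; origin on its underside
- spray_can: bystander, to be left alone: spray can, 64 mm across, 170 mm high; origin on its underside
- wrench: bystander, to be left alone: steel wrench lying flat, under 15 mm high; origin on its underside
- sanding_block: bystander, to be left alone: orange sanding block 120 x 65 x 28 mm; origin on its underside
- paint_tin: bystander, to be left alone: tin of paint, 84 mm across, 100 mm high; origin on its underside
- mixing_cup: bystander, to be left alone: white mixing cup, 76 mm across, 90 mm high; origin on its underside
- scraper: bystander, to be left alone: paint scraper with a black handle lying flat, about 195 mm long, 18 mm high; origin on its underside
Mind the look-alikes: they are no part of the job. There is more than one size of the plate; the one meant has the size given above.

How it is judged:
By the outcome, as a careful person would: the job done as asked, in the order asked, and still so for the second after the job is handed in, while the arm keeps its last pose, push and grip.
It also fails if it takes over 72 s, if anything falls off the work surface, if the arm or the gripper's body presses on something with over 40 N, if the wrist force passes 120 N, or if a joint passes its speed limit or range.

## Robot

A 6-joint arm with a two-finger parallel gripper is mounted at the origin on the work surface. World frame = base frame: x ahead of the robot, y to its left, z up, the work surface at z = 0. Lengths are in m, angles in rad, forces in N, time in s.
With the tool pointing down it reaches from about 0.375 to 0.925 m from the base axis. Payload 5.7 kg.
Tool frame: the origin (TCP) lies at the very end of the fingers, on their centre line; the grasp point (between the pads) lies 19 mm behind it; z points along the fingers, y is the line along which they close (so a half turn about z gives the same grasp; the last joint's range is limited). The gripper opens to 88 mm and grips with 3 to 60 N. Pads are 20 mm wide; open, the fingers measure 115 mm over their backs; the gripper's body (75 mm by 178 mm) begins 61 mm behind the grasp point.
Start: joints at [-1.29, 0.359, 1.51, -0, 1.272, -0.115], TCP at [0.231, -0.554, 0.223] pointing down, gripper open.
Joint ranges: [-2.97, 2.97], [-1.01, 2.36], [0.21, 2.38], [-0.96, 4.11], [0.2, 2.71], [-2.98, 2.98]. Speed limits (rad/s): [2.39, 2.39, 3.14, 3.14, 3.14, 3.14].

## Interface

Orientations are given as a unit quaternion [w, x, y, z].
In Python, from workcell import monitor, viewer, workorder gives the robot as it stands.
- The arm moves only by the tool play_rows, never from a script. Its arguments are lists of equal length, an entry for each row: "turn": the turn, a rotation vector about the tool's x, y, z in units of 30 degrees (1.0 is 30 degrees), a list of three; "dp": the shift along the tool's x, y, z in units of 0.15 m (1.0 is 0.15 m), a list of three; "gripper": the opening, from -1 (shut) to 1 (fully open). A call has 1 to 5 rows; each row is the pose to reach, as a shift and turn from the pose commanded when the call began, along the tool's axes at that moment; what a row does not reach only later rows make up. A row lasts 1/8 s, in which the tool goes at most 62.5 mm and 10.7 degrees, less where a joint would pass 70% of its speed; a pose out of reach is approached as far as the arm can. A call with a number of a shift or a turn outside -1 to 1 is refused whole. A call with a gripper value outside its range is refused whole. The fingers move at their own pace and stop on an object; "grip_force" is the grip in N (left out, the last holds). Time passes only in rows, so rows that repeat a pose let the fingers close. It gives the time, the measured TCP pose, the force, the opening and the grip force at its end, in the units of the state.
- monitor.get_state(): the state, without advancing time (a new reading comes with each control period).
- viewer.camera(name): name is "scene" or "side" or "wrist"; returns a dict with "img" (384x512x3 uint8, red, green, blue), "z_map" (384x512 float32, m along the optical axis (not along the pixel's ray), 0 where there is no reading), "vfov" (degrees; the focal length in pixels is half the picture's height over the tangent of half this angle, whatever the lens; pixels are square), "cx", "cy" (the principal point, pixels), "k1" (the pictures are not rectified: a ray, as slopes to the right and down, at radius r is drawn at 1 + k1 r^2 times it, then the intrinsics apply), "rvec" (rotation vector, rad) and "tvec" (3), from world to camera coordinates, as OpenCV has them; the wrist camera has in their place "mount" (4x4, takes a point from camera to tool coordinates, whose origin is the TCP and whose axes are the flange's). Camera axes: x right, y down, z forward; pixel columns grow to the right and rows downward; lengths in m; the calibration is good to about 2 mm. A picture is of the moment at which its call begins: read the wrist's pose just before it.
- workorder.hand_in(): hands the job in; it is judged then, once.
The state is a dict: "time": time; "joint_pos": joint angles; "qvel": joint speeds; "joint_torque": joint torques, N m; "ee_pos": TCP position; "orientation": TCP orientation; "ft_force": force on the tool from outside, world axes, zero at the start; "ft_torque": the same for the moment, N m; "gripper_width": finger opening in m; "finger_force": force on a finger pad.
Only numpy, scipy, OpenCV 4.12 (cv2) and the standard library are available. Lean on these libraries where they do the work, as an engineer would, in place of code of your own. Each camera call takes 0.05 s, during which the arm holds its last target. There are 200 camera calls.

## Working session

There is one attempt and no reset: what is moved stays moved. The work goes in short steps, Python scripts to look and compute and a tool call to move; the robot and the scene stay as the last step left them, time stands still between calls to the robot, and variables do not carry over. Pictures are saved under pics/ and viewed, at most 10 in all, crops included, and the job is handed in when it is done.

Besides the shell and the picture viewer there is one more tool, called in YAML: its name, and indented under it one key for each argument. play_rows: Moves the arm, as the interface text tells. Shifts and turns lie within -1 to 1; 1 stands for 0.15 m of shift or 30 degrees of turn. Its arguments: {"type":"object","properties":{"turn":{"type":"array"},"dp":{"type":"array"},"gripper":{"type":"array"},"grip_force":{"type":"number"}},"required":["turn","dp","gripper"]}

```bash
mkdir -p pics; cat > h.py <<'E'
import numpy as np, cv2, pickle
from scipy.spatial.transform import Rotation as R
def pts(c,T=None):
    h,w=c['z_map'].shape; f=h/2/np.tan(np.radians(c['vfov'])/2)
    K=np.array([[f,0,c['cx']],[0,f,c['cy']],[0,0,1.]])
    u,v=np.meshgrid(np.arange(w),np.arange(h))
    p=np.stack([u,v],-1).reshape(-1,1,2).astype(float)
    n=cv2.undistortPoints(p,K,np.array([c['k1'],0,0,0.])).reshape(h,w,2)
    z=c['z_map'].astype(float)
    P=np.dstack([n*z[...,None],z])
    if 'rvec' in c:
        Rm=cv2.Rodrigues(np.array(c['rvec'],float))[0]
        W=(P-np.array(c['tvec']).ravel())@Rm
    else:
        M=T@np.array(c['mount']); W=P@M[:3,:3].T+M[:3,3]
    W[z<=0]=np.nan
    return W
def tcp(s):
    q=s['orientation'];T=np.eye(4);T[:3,:3]=R.from_quat([q[1],q[2],q[3],q[0]]).as_matrix();T[:3,3]=s['ee_pos'];return T
E
python3 - <<'E'
from h import *
from workcell import monitor,viewer
s=monitor.get_state();print(s)
for n in('scene','side'):
    c=viewer.camera(n);pickle.dump(c,open(n+'.pkl','wb'));cv2.imwrite(f'pics/{n}.png',c['img'][...,::-1]);print(n,c['vfov'],c['k1'],c['rvec'],c['tvec'])
E
```

```text
{'time': 0.0, 'joint_pos': array([-1.29009018e+00,  3.59507106e-01,  1.51139965e+00,  5.64676220e-06,
        1.27250562e+00, -1.15055311e-01]), 'qvel': array([-0.00108585,  0.00203578, -0.00166428,  0.00045894,  0.00083993,
        0.00048354]), 'joint_torque': array([-1.75730562e-03, -5.15376592e+01, -2.70725030e+01,  6.74464158e-02,
        3.48960527e-02, -1.24523731e-04]), 'ee_pos': array([ 0.23113741, -0.55295929,  0.22182082]), 'orientation': array([-9.06967948e-04,  9.80485168e-01,  1.96590963e-01, -7.25850222e-05]), 'ft_force': array([0.16462204, 0.17349449, 0.90788635]), 'ft_torque': array([ 0.00591694, -0.05798477,  0.00263455]), 'finger_force': 0.0, 'gripper_width': 0.08799424074275534}
scene 45.819916530484704 -0.08755076592940814 [ 1.87339994  1.51341467 -0.64684626] [-0.10862798 -0.29493253  1.58690127]
side 52.87365166277464 -0.019669116357587817 [ 0.92946957 -2.41148472  1.1563129 ] [0.40443064 0.23714315 0.88773732]
```

View pics/scene.png

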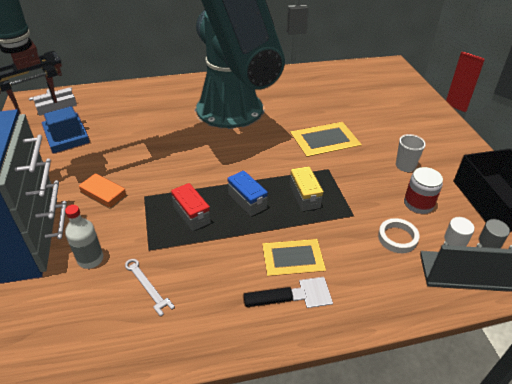

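View pics/side.png

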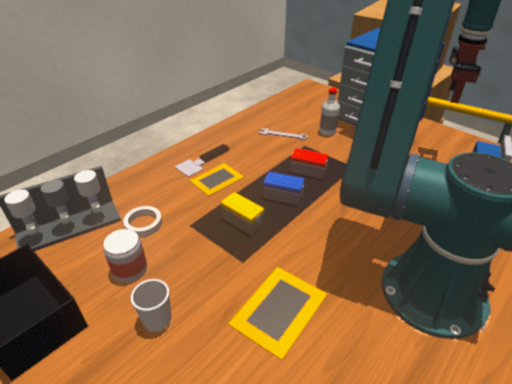

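The scene picture shows the red case at (190,200), blue at (247,190) and yellow at (306,186), all on the mat. There are two candidate plates: one at (325,138) on the robot side and one at (294,257) on the far side. I'll measure both, and enlarge the far one and the cases.

```bash
cat > m.py <<'E'
from h import *
def rect(xy): 
    (c,(a,b),t)=cv2.minAreaRect((xy*1000).astype(np.float32)); 
    if a<b: a,b,t=b,a,t+90
    t=(t+90)%180-90
    return np.round(c,1),round(a,1),round(b,1),round(t,1)
def run(c,name):
    W=pts(c);hsv=cv2.cvtColor(c['img'],cv2.COLOR_RGB2HSV);H,S,V=[hsv[...,i].astype(int) for i in range(3)]
    x,y,z=W[...,0],W[...,1],W[...,2]
    reg=(x>.2)&(x<1)&(abs(y)<.5)
    yel=(H>20)&(H<33)&(S>150)&(V>110)
    lid=(z>.055)&(z<.075)&reg&(S>140)
    for n,m in dict(red=lid&((H<8)|(H>172)),yellow=lid&yel,blue=lid&(H>100)&(H<130),plates=reg&yel&(z<.012)&(z>-.006)).items():
        k,l,st,_=cv2.connectedComponentsWithStats(m.astype(np.uint8))
        for i in range(1,k):
            if st[i,4]>60:
                q=W[l==i]; print(name,n,st[i,4],rect(q[:,:2]),'z',np.round(np.nanmedian(q[:,2]),4))
    m=reg&(V<40)&(abs(z-.003)<.008); 
    k,l,st,_=cv2.connectedComponentsWithStats(m.astype(np.uint8));i=1+st[1:,4].argmax();print('mat',rect(W[l==i][:,:2]))
    o=reg&(z>.01)&(z<.25)
    k,l,st,_=cv2.connectedComponentsWithStats(o.astype(np.uint8))
    for i in range(1,k):
        if st[i,4]>100:
            q=W[l==i];print('obj',st[i,:4],q.min(0).round(3),q.max(0).round(3))
if __name__=='__main__':
    for n in('scene','side'): run(pickle.load(open(n+'.pkl','rb')),n)
    c=pickle.load(open('scene.pkl','rb'))['img'][...,::-1]
    cv2.imwrite('pics/crop.png',cv2.resize(c[110:320,130:370],None,fx=2.8,fy=2.8,interpolation=2))
E
python3 m.py
```

```text
scene red 687 (array([ 495.9, -187.9]), 115.7, 55.9, 20.8) z 0.066
scene red 123 (array([593.5, 414.1]), 84.0, 41.5, 46.0) z 0.0619
scene yellow 98 (array([500.4, 106. ]), 117.9, 49.3, 29.7) z 0.0636
scene blue 627 (array([476.3, -33.9]), 110.2, 57.2, 24.4) z 0.066
scene plates 508 (array([250.2, 273.4]), 193.2, 113.9, -85.4) z 0.006
scene plates 947 (array([685.4,  38.7]), 139.1, 103.8, 84.3) z 0.0034
mat (array([ 541.3, -159.4]), 58.4, 16.2, -54.0)
obj [234  69  50  21] [ 0.201 -0.015  0.203] [0.25  0.125 0.25 ]
obj [396 135  29  35] [0.376 0.43  0.01 ] [0.454 0.5   0.097]
obj [290 166  33  45] [0.431 0.095 0.01 ] [0.548 0.155 0.071]
obj [404 167  39  46] [0.538 0.387 0.01 ] [0.622 0.468 0.106]
obj [227 171  40  45] [ 0.416 -0.08   0.01 ] [0.537 0.012 0.073]
obj [ 79 173  47  34] [ 0.298 -0.482  0.01 ] [ 0.429 -0.358  0.035]
obj [172 183  38  47] [ 0.434 -0.23   0.01 ] [ 0.558 -0.143  0.072]
obj [ 65 205  38  63] [ 0.451 -0.5    0.01 ] [ 0.63  -0.412  0.173]
obj [378 219  41  33] [0.635 0.264 0.01 ] [0.735 0.367 0.03 ]
obj [420 218  92  72] [0.74 0.32 0.01] [0.894 0.5   0.155]
obj 
[... 268 characters left out ...]
440 (array([474.4, -33. ]), 108.1, 57.3, 23.8) z 0.0643
side plates 472 (array([690. ,  37.1]), 144.1, 107.9, 84.6) z 0.0019
side plates 1580 (array([249.1, 272.3]), 196.2, 117.4, -83.6) z 0.0032Traceback (most recent call last):
  File "m.py", line 26, in <module>
    for n in('scene','side'): run(pickle.load(open(n+'.pkl','rb')),n)
                              ~~~^^^^^^^^^^^^^^^^^^^^^^^^^^^^^^^^^^^^
  File "m.py", line 19, in run
    k,l,st,_=cv2.connectedComponentsWithStats(m.astype(np.uint8));i=1+st[1:,4].argmax();print('mat',rect(W[l==i][:,:2]))
                                                                      ~~~~~~~~~~~~~~~^^
ValueError: attempt to get argmax of an empty sequence
```

```bash
sed -i '/mat.,rect/d;/m=reg&(V<40)/d' m.py; python3 m.py | grep -A99 'side obj'
cat > go.py <<'E'
import sys
from h import *
from workcell import monitor
x,y,z,yaw=map(float,sys.argv[1:5])
s=monitor.get_state();T=tcp(s)
ya=np.radians(yaw);c,sn=np.cos(ya),np.sin(ya)
G=np.array([[c,sn,0],[sn,-c,0],[0,0,-1.]])
print('t',s['time'],'p',s['ee_pos'].round(4),'w',round(s['gripper_width'],4),'ft',s['ft_force'].round(2),s['ft_torque'].round(3),'q',s['joint_pos'].round(2))
print('dp',((np.array([x,y,z])-T[:3,3])@T[:3,:3]/.15).round(3),'turn',(np.degrees(R.from_matrix(T[:3,:3].T@G).as_rotvec())/30).round(3))
print('tool torque',(T[:3,:3].T@s['ft_torque']).round(4))
E
python3 go.py .495 -.186 .12 20.8
```

```text
t 0.1 p [ 0.2311 -0.5531  0.2219] w 0.0878 ft [-0.06 -0.41 -0.92] [ 0.01   0.023 -0.012] q [-1.29  0.36  1.51 -0.    1.27 -0.12]
dp [ 2.566 -1.579  0.682] turn [-0.003 -0.     0.063]
tool torque [ 0.0179 -0.0171  0.0122]
```

View pics/crop.png

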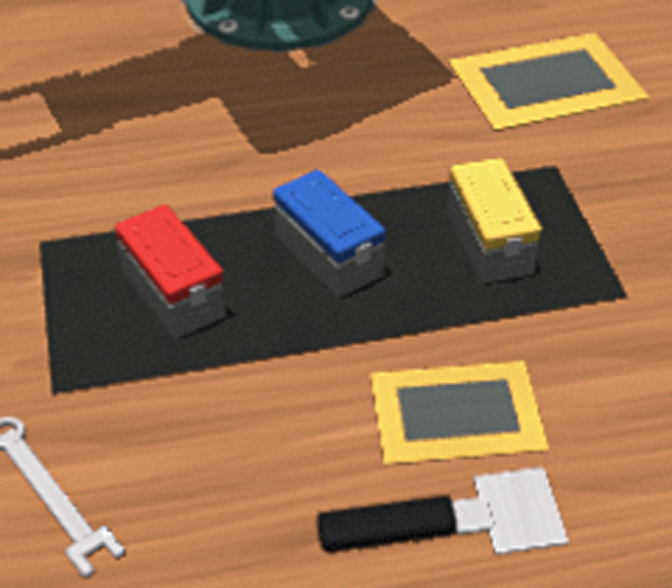

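Plate candidates: the one at (325,138) measures about 194×115 mm and sits on the robot side, so it's the look-alike. The one at (294,257) measures about 140×104 mm and lies on the far side of the mat, so that's the target, centred near (0.687, 0.038). The crop confirms this and shows the three cases clearly separated.

play_rows:
  turn:
    - [0,0,0.06]
    - [0,0,0.06]
    - [0,0,0.06]
    - [0,0,0.06]
  dp:
    - [0.35,-0.2,0]
    - [0.7,-0.4,0]
    - [1.0,-0.6,0]
    - [1.0,-0.6,0]
  gripper: [1,1,1,1]
  grip_force: 55

```text
time: 0.6
ee_pos: [0.3362, -0.4092, 0.2223]
orientation: [-0.001, 0.983, 0.183, -0.0]
ft_force: [-0.4, -0.1, 0.3]
gripper_width: 0.0875
finger_force: 0.0
```

play_rows:
  turn:
    - [0,0,0]
    - [0,0,0]
    - [0,0,0]
    - [0,0,0]
  dp:
    - [0.35,-0.2,0]
    - [0.7,-0.4,0]
    - [1.0,-0.6,0]
    - [1.0,-0.6,0]
  gripper: [1,1,1,1]

```text
time: 1.1
ee_pos: [0.4444, -0.2735, 0.2225]
orientation: [-0.0, 0.983, 0.183, 0.0]
ft_force: [0.2, -0.8, -0.8]
gripper_width: 0.0878
finger_force: 0.0
```

```bash
python3 go.py .495 -.186 .12 20.8
```

```text
t 1.1 p [ 0.4444 -0.2735  0.2225] w 0.0878 ft [ 0.2  -0.8  -0.85] [-0.016  0.012  0.07 ] q [-0.68  0.25  1.68  0.    1.22  0.52]
dp [ 0.525 -0.422  0.683] turn [-0.001 -0.     0.01 ]
tool torque [-0.011  -0.0169 -0.0695]
```

play_rows:
  turn:
    - [0,0,0.01]
    - [0,0,0.01]
    - [0,0,0.01]
    - [0,0,0.01]
  dp:
    - [0.3,-0.24,0.2]
    - [0.525,-0.42,0.5]
    - [0.525,-0.42,0.68]
    - [0.525,-0.42,0.68]
  gripper: [1,1,1,1]

```text
time: 1.6
ee_pos: [0.4923, -0.1887, 0.1186]
orientation: [-0.001, 0.984, 0.179, -0.002]
ft_force: [0.1, 0.0, -0.3]
gripper_width: 0.0877
finger_force: 0.0
```

```bash
python3 go.py .495 -.186 .024 20.8; python3 - <<'E'
from h import *
from m import rect
from workcell import monitor,viewer
s=monitor.get_state();c=viewer.camera('wrist');W=pts(c,tcp(s))
hsv=cv2.cvtColor(c['img'],cv2.COLOR_RGB2HSV)
m=(W[...,2]>.055)&(W[...,2]<.075)&(hsv[...,1]>140)
k,l,st,_=cv2.connectedComponentsWithStats(m.astype(np.uint8))
for i in range(1,k):
    if st[i,4]>200:q=W[l==i];print(st[i],rect(q[:,:2]),np.median(q[:,2]))
E
```

```text
t 1.6 p [ 0.4923 -0.1887  0.1186] w 0.0877 ft [ 0.14  0.05 -0.33] [-0.003 -0.016 -0.067] q [-0.5   0.38  1.78 -0.    0.99  0.72]
dp [ 0.026 -0.008  0.63 ] turn [-0.006  0.007 -0.008]
tool torque [-0.0079  0.0146  0.0674]
[  13   82  104  139 9961] (array([476. , -31.4]), 109.3, 57.6, 23.8) 0.06564845102296815
[ 218  128   73  129 8038] (array([ 497.5, -184.7]), 108.8, 56.3, 21.5) 0.06581068805211329
```

play_rows:
  turn:
    - [0,0,-0.02]
    - [0,0,-0.02]
    - [0,0,-0.02]
    - [0,0,-0.02]
    - [0,0,-0.02]
  dp:
    - [0.035,-0.01,0.25]
    - [0.035,-0.01,0.5]
    - [0.035,-0.01,0.62]
    - [0.035,-0.01,0.62]
    - [0.035,-0.01,0.62]
  gripper: [1,1,1,1,-1]

```text
time: 2.28
ee_pos: [0.4997, -0.1865, 0.0292]
orientation: [0.001, 0.983, 0.183, 0.001]
ft_force: [-0.3, 0.3, -0.1]
gripper_width: 0.081
finger_force: 0.0
```

play_rows:
  turn:
    - [0,0,0]
    - [0,0,0]
    - [0,0,0]
    - [0,0,0]
  dp:
    - [0,0,0]
    - [0,0,0]
    - [0,0,0]
    - [0,0,0]
  gripper: [-1,-1,-1,-1]
  grip_force: 55

```text
time: 2.78
ee_pos: [0.499, -0.1851, 0.0283]
orientation: [0.0, 0.983, 0.184, 0.0]
ft_force: [-1.1, -0.4, 6.7]
gripper_width: 0.0553
finger_force: 55.0
```

play_rows:
  turn:
    - [0,0,0]
    - [0,0,0]
    - [0,0.3,0]
    - [0,0.65,0]
    - [0,1.0,0]
  dp:
    - [0,0,-0.25]
    - [0,0,-0.6]
    - [0,0,-0.9]
    - [0,0,-1.0]
    - [0,0,-1.0]
  gripper: [-1,-1,-1,-1,-1]

```text
time: 3.4
ee_pos: [0.4984, -0.1831, 0.1784]
orientation: [-0.046, 0.953, 0.181, 0.237]
ft_force: [-0.4, 0.0, -4.0]
gripper_width: 0.056
finger_force: 55.0
```

play_rows:
  turn:
    - [0,0.3,0]
    - [0,0.35,0]
    - [0,0.35,0]
    - [0,0.35,0]
    - [0,0.35,0]
  dp:
    - [0,0,0]
    - [0,0,0]
    - [0,0,0]
    - [0,0,0]
    - [0,0,0]
  gripper: [-1,-1,-1,-1,-1]

```text
time: 4.03
ee_pos: [0.4987, -0.1824, 0.1768]
orientation: [-0.064, 0.929, 0.176, 0.32]
ft_force: [0.9, 0.3, -2.6]
gripper_width: 0.0558
finger_force: 55.0
```

play_rows:
  turn:
    - [0,-0.3,0]
    - [0,-0.65,0]
    - [0,-1.0,0]
    - [0,-1.0,0]
  dp:
    - [0,0,0]
    - [0,0,0]
    - [0,0,0]
    - [0,0,0]
  gripper: [-1,-1,-1,-1]

```text
time: 4.53
ee_pos: [0.5004, -0.1823, 0.1781]
orientation: [-0.015, 0.98, 0.187, 0.068]
ft_force: [0.2, 0.1, -4.1]
gripper_width: 0.0556
finger_force: 55.0
```

play_rows:
  turn:
    - [0,-0.35,0]
    - [0,-0.35,0]
    - [0,-0.35,0]
    - [0,-0.35,0]
  dp:
    - [0,0,0]
    - [0,0,0]
    - [0,0,0]
    - [0,0,0]
  gripper: [-1,-1,-1,-1]

```text
time: 5.03
ee_pos: [0.4968, -0.1825, 0.1763]
orientation: [-0.001, 0.982, 0.186, -0.021]
ft_force: [-0.4, 0.0, -3.8]
gripper_width: 0.0559
finger_force: 55.0
```

```bash
cat > ft.py <<'E'
from h import *
from workcell import monitor,viewer
A=[];F=[]
for i in range(14):
    s=monitor.get_state();T=tcp(s);A.append(T[:3,:3].T@s['ft_torque']);F.append(s['ft_force']);viewer.camera('wrist')
A=np.array(A);print('t',s['time'],'torque tool',A.mean(0).round(4),'sem',(A.std(0)/14**.5).round(4),'F',np.mean(F,0).round(2),'w',s['gripper_width'],T.round(3).tolist())
E
python3 ft.py
```

```text
t 5.675 torque tool [-0.0138  0.0394  0.0241] sem [0.0088 0.0098 0.0109] F [ 0.38 -0.02 -3.21] w 0.05541837401081483 [[0.93, 0.366, -0.041, 0.498], [0.366, -0.93, -0.008, -0.183], [-0.041, -0.008, -0.999, 0.176], [0.0, 0.0, 0.0, 1.0]]
```

play_rows:
  turn:
    - [0,-0.35,0]
    - [0,-0.7,0]
    - [0,-1.0,0]
    - [0,-1.0,0]
  dp:
    - [0,0,0]
    - [0,0,0]
    - [0,0,0]
    - [0,0,0]
  gripper: [-1,-1,-1,-1]

```text
time: 6.22
ee_pos: [0.4999, -0.1812, 0.1736]
orientation: [0.048, 0.943, 0.182, -0.275]
ft_force: [-0.4, 0.8, -4.1]
gripper_width: 0.0555
finger_force: 55.0
```

play_rows:
  turn:
    - [0,-0.3,0]
    - [0,-0.35,0]
    - [0,-0.35,0]
    - [0,-0.35,0]
    - [0,-0.35,0]
  dp:
    - [0,0,0]
    - [0,0,0]
    - [0,0,0]
    - [0,0,0]
    - [0,0,0]
  gripper: [-1,-1,-1,-1,-1]

```text
time: 6.85
ee_pos: [0.498, -0.183, 0.1775]
orientation: [0.065, 0.915, 0.175, -0.359]
ft_force: [0.3, -0.9, -2.3]
gripper_width: 0.0555
finger_force: 55.0
```

play_rows:
  turn:
    - [0,0.35,0]
    - [0,0.7,0]
    - [0,1.0,0]
    - [0,1.0,0]
  dp:
    - [0,0,0]
    - [0,0,0]
    - [0,0,0]
    - [0,0,0]
  gripper: [-1,-1,-1,-1]

```text
time: 7.35
ee_pos: [0.4957, -0.1834, 0.1786]
orientation: [0.018, 0.977, 0.184, -0.11]
ft_force: [-0.1, -0.3, -3.6]
gripper_width: 0.0555
finger_force: 55.0
```

play_rows:
  turn:
    - [0,0.35,0]
    - [0,0.35,0]
    - [0,0.35,0]
    - [0,0.35,0]
  dp:
    - [0,0,0]
    - [0,0,0]
    - [0,0,0]
    - [0,0,0]
  gripper: [-1,-1,-1,-1]

```text
time: 7.85
ee_pos: [0.4994, -0.1824, 0.1762]
orientation: [0.0, 0.982, 0.187, -0.022]
ft_force: [0.3, 0.2, -3.7]
gripper_width: 0.0556
finger_force: 55.0
```

```bash
python3 ft.py; python3 go.py .499 -.185 .028 21.3
```

```text
t 8.5 torque tool [-0.0019  0.0561  0.0188] sem [0.0065 0.0083 0.0071] F [ 0.34 -0.14 -3.48] w 0.056068393024518 [[0.93, 0.366, -0.041, 0.498], [0.366, -0.93, -0.008, -0.183], [-0.041, -0.008, -0.999, 0.177], [0.0, 0.0, 0.0, 1.0]]
t 8.55 p [ 0.4982 -0.1826  0.1766] w 0.0559 ft [ 0.99  0.42 -3.72] [ 0.014 -0.038  0.044] q [-0.46  0.33  1.69 -0.03  1.16  0.74]
dp [0.04  0.024 0.989] turn [-0.015  0.079  0.007]
tool torque [-0.003   0.0404 -0.0446]
```

Red shows no change (0.017 ± 0.013 Nm, where 0.08 is expected), so it's silent. I'll set it back down.

play_rows:
  turn:
    - [-0.015,0.08,0]
    - [-0.015,0.08,0]
    - [-0.015,0.08,0]
    - [-0.015,0.08,0]
    - [-0.015,0.08,0]
  dp:
    - [0.03,0.02,0.35]
    - [0.03,0.02,0.7]
    - [0.03,0.02,0.9]
    - [0.03,0.02,0.95]
    - [0.03,0.02,0.98]
  gripper: [-1,-1,-1,-1,-1]

```text
time: 9.18
ee_pos: [0.4981, -0.1853, 0.0298]
orientation: [0.0, 0.982, 0.187, 0.001]
ft_force: [0.3, -0.7, -3.0]
gripper_width: 0.0558
finger_force: 55.0
```

play_rows:
  turn:
    - [0,0,0]
    - [0,0,0]
  dp:
    - [0,0,0]
    - [0,0,0]
  gripper: [-1,-1]

```text
time: 9.43
ee_pos: [0.4984, -0.1853, 0.0305]
orientation: [0.001, 0.982, 0.187, 0.001]
ft_force: [0.5, 0.8, -2.0]
gripper_width: 0.0555
finger_force: 55.0
```

```bash
python3 go.py .499 -.185 .028 21.3
```

```text
t 9.425 p [ 0.4984 -0.1853  0.0305] w 0.0555 ft [ 0.51  0.76 -1.97] [ 0.016  0.013 -0.012] q [-0.49  0.51  1.85  0.    0.78  0.71]
dp [ 0.005 -0.001  0.017] turn [ 0.003 -0.004  0.007]
tool torque [ 0.0193 -0.0062  0.0119]
```

play_rows:
  turn:
    - [0,0,0]
    - [0,0,0]
    - [0,0,0]
    - [0,0,0]
    - [0,0,0]
  dp:
    - [0,0,0.012]
    - [0,0,0.012]
    - [0,0,0.012]
    - [0,0,0.012]
    - [0,0,0.012]
  gripper: [-1,1,1,1,1]

```text
time: 10.05
ee_pos: [0.4974, -0.1849, 0.0277]
orientation: [0.0, 0.982, 0.187, 0.0]
ft_force: [0.4, 0.5, -0.1]
gripper_width: 0.0874
finger_force: 0.0
```

play_rows:
  turn:
    - [0,0,0]
    - [0,0,0]
    - [0,0,0]
    - [0,0,0]
  dp:
    - [0,0,-0.25]
    - [0,0,-0.6]
    - [0,0,-1.0]
    - [0,0,-1.0]
  gripper: [1,1,1,1]

```text
time: 10.55
ee_pos: [0.5006, -0.1866, 0.1823]
orientation: [0.003, 0.982, 0.187, 0.004]
ft_force: [0.2, 0.3, -0.5]
gripper_width: 0.0877
finger_force: 0.0
```

```bash
python3 go.py .488 .1265 .178 2.4
```

```text
t 10.55 p [ 0.5006 -0.1866  0.1823] w 0.0877 ft [ 0.2   0.31 -0.52] [ 0.016 -0.055  0.05 ] q [-0.49  0.3   1.71  0.    1.12  0.71]
dp [ 0.687 -1.973  0.019] turn [ 0.012 -0.016  0.637]
tool torque [-0.0048  0.0577 -0.0499]
```

play_rows:
  turn:
    - [0,0,0]
    - [0,0,0]
    - [0,0,0]
    - [0,0,0]
  dp:
    - [0.13,-0.35,0]
    - [0.25,-0.7,0]
    - [0.34,-0.98,0]
    - [0.34,-0.98,0]
  gripper: [1,1,1,1]

```text
time: 11.05
ee_pos: [0.4891, -0.0268, 0.1763]
orientation: [-0.001, 0.982, 0.188, -0.001]
ft_force: [-0.5, -0.1, 0.1]
gripper_width: 0.0879
finger_force: 0.0
```

play_rows:
  turn:
    - [0,0,0.2]
    - [0,0,0.4]
    - [0,0,0.63]
    - [0,0,0.63]
  dp:
    - [0.13,-0.35,0]
    - [0.25,-0.7,0.2]
    - [0.34,-0.98,0.4]
    - [0.34,-0.98,0.4]
  gripper: [1,1,1,1]

```text
time: 11.55
ee_pos: [0.482, 0.1271, 0.1148]
orientation: [0.0, 1.0, 0.024, -0.003]
ft_force: [0.5, -1.2, 0.1]
gripper_width: 0.0875
finger_force: 0.0
```

```bash
cat > wr.py <<'E'
from h import *
from m import rect
from workcell import monitor,viewer
s=monitor.get_state();c=viewer.camera('wrist');W=pts(c,tcp(s))
cv2.imwrite('pics/wr%d.png'%int(s['time']*10),c['img'][...,::-1])
hsv=cv2.cvtColor(c['img'],cv2.COLOR_RGB2HSV)
m=(W[...,2]>.055)&(W[...,2]<.075)&(hsv[...,1]>140)
k,l,st,_=cv2.connectedComponentsWithStats(m.astype(np.uint8))
for i in range(1,k):
    if st[i,4]>200:q=W[l==i];print(st[i],rect(q[:,:2]),np.median(q[:,2]),np.median(hsv[...,0][l==i]))
E
python3 wr.py;python3 go.py .488 .1265 .028 2.4
```

```text
[ 220  126   74  131 8724] (array([490.1, 128.6]), 108.7, 56.2, 2.5) 0.06582247056631373 26.0
[ 396  148   89  103 6830] (array([485. , -26.3]), 90.5, 56.6, 23.8) 0.06575699843758673 103.0
t 11.6 p [0.4833 0.1259 0.116 ] w 0.0875 ft [ 0.1  -0.02  0.68] [ 0.048  0.029 -0.01 ] q [ 0.12  0.35  1.84 -0.    0.95  1.64]
dp [ 0.033 -0.003  0.587] turn [0.001 0.006 0.013]
tool torque [ 0.0498 -0.0264  0.0097]
```

play_rows:
  turn:
    - [0,0,0]
    - [0,0,0]
    - [0,0,0]
    - [0,0,0]
    - [0,0,0]
  dp:
    - [0.038,-0.01,0.25]
    - [0.038,-0.01,0.45]
    - [0.038,-0.01,0.58]
    - [0.038,-0.01,0.58]
    - [0.038,-0.01,0.58]
  gripper: [1,1,1,1,-1]

```text
time: 12.22
ee_pos: [0.4913, 0.1268, 0.0315]
orientation: [-0.0, 1.0, 0.022, 0.001]
ft_force: [-0.4, -0.6, 0.4]
gripper_width: 0.0811
finger_force: 0.0
```

play_rows:
  turn:
    - [0,0,0]
    - [0,0,0]
    - [0,0,0]
    - [0,0,0]
  dp:
    - [0,0,0]
    - [0,0,0]
    - [0,0,0]
    - [0,0,0]
  gripper: [-1,-1,-1,-1]
  grip_force: 55

```text
time: 12.72
ee_pos: [0.4906, 0.1278, 0.0313]
orientation: [0.0, 1.0, 0.023, 0.001]
ft_force: [-0.8, -1.1, 5.9]
gripper_width: 0.0557
finger_force: 55.0
```

play_rows:
  turn:
    - [0,0,0]
    - [0,0,0]
    - [0,0.3,0]
    - [0,0.65,0]
    - [0,1.0,0]
  dp:
    - [0,0,-0.25]
    - [0,0,-0.6]
    - [0,0,-0.9]
    - [0,0,-1.0]
    - [0,0,-1.0]
  gripper: [-1,-1,-1,-1,-1]

```text
time: 13.35
ee_pos: [0.4903, 0.1275, 0.1822]
orientation: [-0.006, 0.966, 0.022, 0.258]
ft_force: [0.5, -2.1, -5.7]
gripper_width: 0.0556
finger_force: 55.0
```

play_rows:
  turn:
    - [0,0.3,0]
    - [0,0.35,0]
    - [0,0.35,0]
    - [0,0.35,0]
    - [0,0.35,0]
  dp:
    - [0,0,0]
    - [0,0,0]
    - [0,0,0]
    - [0,0,0]
    - [0,0,0]
  gripper: [-1,-1,-1,-1,-1]

```text
time: 13.98
ee_pos: [0.4867, 0.1377, 0.1918]
orientation: [0.005, 0.942, 0.017, 0.334]
ft_force: [0.2, 0.1, -5.1]
gripper_width: 0.0559
finger_force: 55.0
```

play_rows:
  turn:
    - [0,-0.3,0]
    - [0,-0.65,0]
    - [0,-1.0,0]
    - [0,-1.0,0]
  dp:
    - [0,0,0]
    - [0,0,0]
    - [0,0,0]
    - [0,0,0]
  gripper: [-1,-1,-1,-1]

```text
time: 14.48
ee_pos: [0.4872, 0.1397, 0.1937]
orientation: [0.007, 0.997, 0.017, 0.079]
ft_force: [1.8, -1.7, -5.6]
gripper_width: 0.0554
finger_force: 55.0
```

play_rows:
  turn:
    - [0,-0.28,0]
    - [0,-0.28,0]
    - [0,-0.28,0]
    - [0,-0.28,0]
  dp:
    - [0,0,0]
    - [0,0,0]
    - [0,0,0]
    - [0,0,0]
  gripper: [-1,-1,-1,-1]

```text
time: 14.98
ee_pos: [0.4862, 0.138, 0.1925]
orientation: [0.01, 1.0, 0.015, 0.008]
ft_force: [0.3, 0.2, -5.2]
gripper_width: 0.0558
finger_force: 55.0
```

```bash
sed -i 's/range(14)/range(20)/;s/14\*\*/20**/' ft.py; python3 ft.py
```

```text
t 15.925 torque tool [ 0.0405  0.0196 -0.0104] sem [0.0073 0.0061 0.0057] F [-0.05 -0.05 -4.76] w 0.05567081159397143 [[0.999, 0.028, 0.017, 0.488], [0.029, -0.999, -0.02, 0.138], [0.016, 0.02, -1.0, 0.193], [0.0, 0.0, 0.0, 1.0]]
```

play_rows:
  turn:
    - [0,-0.35,0]
    - [0,-0.7,0]
    - [0,-1.0,0]
    - [0,-1.0,0]
  dp:
    - [0,0,0]
    - [0,0,0]
    - [0,0,0]
    - [0,0,0]
  gripper: [-1,-1,-1,-1]

```text
time: 16.48
ee_pos: [0.4905, 0.1377, 0.1899]
orientation: [0.014, 0.968, 0.011, -0.251]
ft_force: [-1.9, 0.0, -3.8]
gripper_width: 0.0555
finger_force: 55.0
```

play_rows:
  turn:
    - [0,-0.3,0]
    - [0,-0.35,0]
    - [0,-0.35,0]
    - [0,-0.35,0]
    - [0,-0.35,0]
  dp:
    - [0,0,0]
    - [0,0,0]
    - [0,0,0]
    - [0,0,0]
    - [0,0,0]
  gripper: [-1,-1,-1,-1,-1]

```text
time: 17.1
ee_pos: [0.4881, 0.1382, 0.1941]
orientation: [0.014, 0.941, 0.01, -0.337]
ft_force: [0.5, -0.0, -5.2]
gripper_width: 0.0553
finger_force: 55.0
```

play_rows:
  turn:
    - [0,0.35,0]
    - [0,0.7,0]
    - [0,1.0,0]
    - [0,1.0,0]
  dp:
    - [0,0,0]
    - [0,0,0]
    - [0,0,0]
    - [0,0,0]
  gripper: [-1,-1,-1,-1]

```text
time: 17.6
ee_pos: [0.4844, 0.138, 0.1947]
orientation: [0.011, 0.996, 0.014, -0.084]
ft_force: [-0.4, 0.5, -5.5]
gripper_width: 0.0559
finger_force: 55.0
```

play_rows:
  turn:
    - [0,0.35,0]
    - [0,0.35,0]
    - [0,0.35,0]
    - [0,0.35,0]
  dp:
    - [0,0,0]
    - [0,0,0]
    - [0,0,0]
    - [0,0,0]
  gripper: [-1,-1,-1,-1]

```text
time: 18.1
ee_pos: [0.4907, 0.1382, 0.1933]
orientation: [0.01, 1.0, 0.014, 0.008]
ft_force: [-0.3, 0.3, -5.5]
gripper_width: 0.0556
finger_force: 55.0
```

```bash
python3 ft.py; python3 go.py .49 .1275 .032 2.5
```

```text
t 19.05 torque tool [ 0.0375 -0.0639  0.0045] sem [0.0046 0.0062 0.0072] F [ 0.09 -0.01 -4.92] w 0.055648255086464454 [[0.999, 0.028, 0.017, 0.488], [0.029, -0.999, -0.02, 0.138], [0.017, 0.02, -1.0, 0.193], [0.0, 0.0, 0.0, 1.0]]
t 19.1 p [0.4883 0.138  0.193 ] w 0.056 ft [ 0.03 -0.41 -5.31] [-0.002  0.085  0.003] q [ 0.16  0.25  1.75 -0.02  1.12  1.71]
dp [-0.008  0.048  1.075] turn [ 0.039 -0.031 -0.029]
tool torque [ 0.0004 -0.085  -0.0044]
```

Yellow's moment jumps by −0.083 Nm, exactly what a 120 g nut sliding 68 mm gives, so yellow rattles. I'll put it back and still test blue as asked.

play_rows:
  turn:
    - [0.04,-0.03,-0.03]
    - [0.04,-0.03,-0.03]
    - [0.04,-0.03,-0.03]
    - [0.04,-0.03,-0.03]
  dp:
    - [0,0.05,0.35]
    - [0,0.05,0.7]
    - [0,0.05,0.95]
    - [0,0.05,0.98]
  gripper: [-1,-1,-1,-1]

```text
time: 19.6
ee_pos: [0.489, 0.1272, 0.0441]
orientation: [0.0, 1.0, 0.022, -0.002]
ft_force: [-0.9, 1.5, -4.5]
gripper_width: 0.0557
finger_force: 55.0
```

```bash
python3 go.py .49 .1275 .032 2.5; python3 - <<'E'
from h import *
from workcell import viewer
c=viewer.camera('side');cv2.imwrite('pics/s2.png',cv2.resize(c['img'][120:280,160:360,::-1],None,fx=3,fy=3))
E
```

```text
t 19.6 p [0.489  0.1272 0.0441] w 0.0557 ft [-0.89  1.5  -4.47] [ 0.043  0.086 -0.025] q [0.12 0.47 1.89 0.   0.79 1.64]
dp [ 0.007 -0.002  0.081] turn [0.    0.009 0.001]
tool torque [ 0.0466 -0.0838  0.0245]
```

View pics/s2.png

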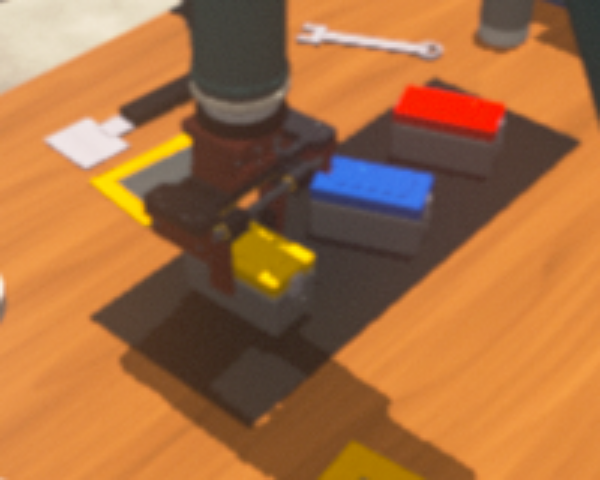

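The crop shows red standing back on the mat at (450,130), blue untouched at (370,200), and yellow in the gripper at (260,265), level and just above the mat.

play_rows:
  turn:
    - [0,0,0]
    - [0,0,0]
    - [0,0,0]
    - [0,0,0]
  dp:
    - [0,0,0.05]
    - [0,0,0.07]
    - [0,0,0.08]
    - [0,0,0.08]
  gripper: [-1,-1,-1,-1]

```text
time: 20.15
ee_pos: [0.4913, 0.1277, 0.0346]
orientation: [-0.0, 1.0, 0.022, 0.001]
ft_force: [0.8, -0.8, -4.8]
gripper_width: 0.0559
finger_force: 55.0
```

```bash
python3 go.py .49 .1275 .032 2.5
```

```text
t 20.15 p [0.4913 0.1277 0.0346] w 0.0559 ft [ 0.76 -0.84 -4.83] [0.058 0.022 0.042] q [0.12 0.48 1.9  0.   0.76 1.64]
dp [-0.009  0.001  0.017] turn [-0.001 -0.003  0.002]
tool torque [ 0.0593 -0.0192 -0.0418]
```

play_rows:
  turn:
    - [0,0,0]
    - [0,0,0]
    - [0,0,0]
  dp:
    - [0,0,0.01]
    - [0,0,0.02]
    - [0,0,0.02]
  gripper: [-1,-1,-1]

```text
time: 20.52
ee_pos: [0.4911, 0.1276, 0.0313]
orientation: [-0.0, 1.0, 0.022, 0.0]
ft_force: [-0.7, 0.2, -1.8]
gripper_width: 0.056
finger_force: 55.0
```

play_rows:
  turn:
    - [0,0,0]
    - [0,0,0]
    - [0,0,0]
    - [0,0,0]
  dp:
    - [0,0,0.003]
    - [0,0,0.003]
    - [0,0,0.003]
    - [0,0,0.003]
  gripper: [1,1,1,1]

```text
time: 21.02
ee_pos: [0.4911, 0.1276, 0.0308]
orientation: [-0.0, 1.0, 0.022, 0.0]
ft_force: [0.1, -0.1, -0.2]
gripper_width: 0.0875
finger_force: 0.0
```

play_rows:
  turn:
    - [0,0,0]
    - [0,0,0]
    - [0,0,0]
    - [0,0,0]
  dp:
    - [0,0,-0.25]
    - [0,0,-0.6]
    - [0,0,-0.8]
    - [0,0,-0.8]
  gripper: [1,1,1,1]

```text
time: 21.52
ee_pos: [0.493, 0.1278, 0.1531]
orientation: [-0.0, 1.0, 0.022, 0.003]
ft_force: [0.2, -0.8, -0.4]
gripper_width: 0.0881
finger_force: 0.0
```

```bash
python3 wr.py; python3 go.py .4755 -.032 .12 23.8
```

```text
[ 226  136   62  112 6488] (array([490.5, 128.5]), 108.7, 56.0, 2.4) 0.06584038378061144 26.0
[ 375  155   82  108 5570] (array([478.7, -28.8]), 103.4, 56.1, 24.2) 0.0657771181629031 104.0
t 21.575 p [0.4916 0.1277 0.1515] w 0.0877 ft [ 0.04 -0.03 -0.72] [-0.034  0.02  -0.024] q [0.12 0.31 1.79 0.   1.04 1.64]
dp [-0.155  1.059  0.209] turn [ 0.    -0.006 -0.709]
tool torque [-0.0336 -0.0213  0.0238]
```

play_rows:
  turn:
    - [0,0,-0.2]
    - [0,0,-0.5]
    - [0,0,-0.71]
    - [0,0,-0.71]
    - [0,0,-0.71]
  dp:
    - [-0.05,0.35,0]
    - [-0.1,0.7,0.1]
    - [-0.15,1.0,0.2]
    - [-0.15,1.0,0.2]
    - [-0.15,1.0,0.2]
  gripper: [1,1,1,1,1]

```text
time: 22.2
ee_pos: [0.4744, -0.0228, 0.1197]
orientation: [-0.001, 0.979, 0.205, -0.001]
ft_force: [0.1, -0.2, 0.0]
gripper_width: 0.0878
finger_force: 0.0
```

```bash
python3 wr.py; python3 go.py .4765 -.031 .029 24
```

```text
[   38    24   103   162 11193] (array([490.6, 127.9]), 109.6, 56.3, 2.5) 0.0656710573643588 27.0
[ 232  139   71  126 7634] (array([476. , -30.8]), 108.6, 56.1, 24.2) 0.06582640038816326 107.0
[ 396  190   86   83 4167] (array([ 511.2, -178.7]), 79.0, 56.5, 22.1) 0.06554130626186042 3.0
t 22.25 p [ 0.4748 -0.0224  0.1201] w 0.0877 ft [-0.01  0.96 -0.04] [ 0.002 -0.027 -0.005] q [-0.19  0.31  1.89  0.    0.94  0.96]
dp [-0.013  0.058  0.608] turn [-0.002  0.    -0.007]
tool torque [-0.0093  0.025   0.005 ]
```

play_rows:
  turn:
    - [0,0,0]
    - [0,0,0]
    - [0,0,0]
    - [0,0,0]
    - [0,0,0]
  dp:
    - [-0.014,0.058,0.2]
    - [-0.014,0.058,0.45]
    - [-0.014,0.058,0.6]
    - [-0.014,0.058,0.6]
    - [-0.014,0.058,0.6]
  gripper: [1,1,1,1,-1]

```text
time: 22.88
ee_pos: [0.4775, -0.0314, 0.0314]
orientation: [0.0, 0.978, 0.207, 0.001]
ft_force: [0.1, 0.1, 0.7]
gripper_width: 0.0808
finger_force: 0.0
```

play_rows:
  turn:
    - [0,0,0]
    - [0,0,0]
    - [0,0,0]
    - [0,0,0]
  dp:
    - [0,0,0]
    - [0,0,0]
    - [0,0,0]
    - [0,0,0]
  gripper: [-1,-1,-1,-1]
  grip_force: 55

```text
time: 23.38
ee_pos: [0.4772, -0.0321, 0.0313]
orientation: [0.0, 0.978, 0.206, 0.001]
ft_force: [-0.9, 1.4, 6.1]
gripper_width: 0.0554
finger_force: 55.0
```

play_rows:
  turn:
    - [0,0,0]
    - [0,0,0]
    - [0,0.3,0]
    - [0,0.65,0]
    - [0,1.0,0]
  dp:
    - [0,0,-0.25]
    - [0,0,-0.6]
    - [0,0,-0.9]
    - [0,0,-1.0]
    - [0,0,-1.0]
  gripper: [-1,-1,-1,-1,-1]

```text
time: 24.0
ee_pos: [0.4757, -0.0283, 0.181]
orientation: [-0.053, 0.951, 0.204, 0.225]
ft_force: [-0.4, 0.8, -3.3]
gripper_width: 0.0557
finger_force: 55.0
```

play_rows:
  turn:
    - [0,0.3,0]
    - [0,0.35,0]
    - [0,0.35,0]
    - [0,0.35,0]
    - [0,0.35,0]
  dp:
    - [0,0,0]
    - [0,0,0]
    - [0,0,0]
    - [0,0,0]
    - [0,0,0]
  gripper: [-1,-1,-1,-1,-1]

```text
time: 24.62
ee_pos: [0.4765, -0.028, 0.1797]
orientation: [-0.072, 0.928, 0.199, 0.307]
ft_force: [-0.2, 0.0, -2.6]
gripper_width: 0.0554
finger_force: 55.0
```

play_rows:
  turn:
    - [0,-0.3,0]
    - [0,-0.65,0]
    - [0,-1.0,0]
    - [0,-1.0,0]
  dp:
    - [0,0,0]
    - [0,0,0]
    - [0,0,0]
    - [0,0,0]
  gripper: [-1,-1,-1,-1]

```text
time: 25.12
ee_pos: [0.4763, -0.0284, 0.1804]
orientation: [-0.016, 0.976, 0.21, 0.055]
ft_force: [-0.0, -0.3, -3.3]
gripper_width: 0.0558
finger_force: 55.0
```

play_rows:
  turn:
    - [0,-0.28,0]
    - [0,-0.28,0]
    - [0,-0.28,0]
    - [0,-0.28,0]
  dp:
    - [0,0,0]
    - [0,0,0]
    - [0,0,0]
    - [0,0,0]
  gripper: [-1,-1,-1,-1]

```text
time: 25.62
ee_pos: [0.4744, -0.0281, 0.1791]
orientation: [-0.004, 0.977, 0.211, -0.015]
ft_force: [-0.3, -0.0, -1.2]
gripper_width: 0.0557
finger_force: 55.0
```

```bash
python3 ft.py
```

```text
t 26.575 torque tool [-0.0152  0.0156 -0.0114] sem [0.0054 0.005  0.0056] F [-0.02  0.21 -2.13] w 0.055990517246929127 [[0.91, 0.413, -0.03, 0.476], [0.413, -0.911, 0.001, -0.028], [-0.027, -0.013, -1.0, 0.179], [0.0, 0.0, 0.0, 1.0]]
```

play_rows:
  turn:
    - [0,-0.35,0]
    - [0,-0.7,0]
    - [0,-1.0,0]
    - [0,-1.0,0]
  dp:
    - [0,0,0]
    - [0,0,0]
    - [0,0,0]
    - [0,0,0]
  gripper: [-1,-1,-1,-1]

```text
time: 27.12
ee_pos: [0.4773, -0.0269, 0.1767]
orientation: [0.051, 0.94, 0.206, -0.268]
ft_force: [0.5, -0.7, -2.3]
gripper_width: 0.0558
finger_force: 55.0
```

play_rows:
  turn:
    - [0,-0.3,0]
    - [0,-0.35,0]
    - [0,-0.35,0]
    - [0,-0.35,0]
    - [0,-0.35,0]
  dp:
    - [0,0,0]
    - [0,0,0]
    - [0,0,0]
    - [0,0,0]
    - [0,0,0]
  gripper: [-1,-1,-1,-1,-1]

```text
time: 27.75
ee_pos: [0.4757, -0.0282, 0.1803]
orientation: [0.07, 0.912, 0.199, -0.351]
ft_force: [0.6, -0.6, -3.4]
gripper_width: 0.0558
finger_force: 55.0
```

play_rows:
  turn:
    - [0,0.35,0]
    - [0,0.7,0]
    - [0,1.0,0]
    - [0,1.0,0]
  dp:
    - [0,0,0]
    - [0,0,0]
    - [0,0,0]
    - [0,0,0]
  gripper: [-1,-1,-1,-1]

```text
time: 28.25
ee_pos: [0.4733, -0.0287, 0.1811]
orientation: [0.016, 0.972, 0.21, -0.103]
ft_force: [0.2, 0.9, -1.6]
gripper_width: 0.0561
finger_force: 55.0
```

play_rows:
  turn:
    - [0,0.35,0]
    - [0,0.35,0]
    - [0,0.35,0]
    - [0,0.35,0]
  dp:
    - [0,0,0]
    - [0,0,0]
    - [0,0,0]
    - [0,0,0]
  gripper: [-1,-1,-1,-1]

```text
time: 28.75
ee_pos: [0.4776, -0.0278, 0.1793]
orientation: [-0.003, 0.977, 0.212, -0.015]
ft_force: [-0.3, -0.1, -2.2]
gripper_width: 0.0559
finger_force: 55.0
```

```bash
python3 ft.py; python3 go.py .477 -.0315 .032 23.9
```

```text
t 29.7 torque tool [-0.0185  0.017  -0.0108] sem [0.0056 0.0045 0.0072] F [ 0.17 -0.19 -2.07] w 0.05579168788856167 [[0.91, 0.413, -0.03, 0.476], [0.413, -0.911, 0.001, -0.028], [-0.027, -0.013, -1.0, 0.179], [0.0, 0.0, 0.0, 1.0]]
t 29.75 p [ 0.4759 -0.028   0.1793] w 0.0555 ft [ 0.31  0.14 -1.8 ] [-0.032 -0.039 -0.041] q [-0.2   0.25  1.8  -0.01  1.12  0.95]
dp [0.024 0.037 0.981] turn [-0.024  0.052  0.017]
tool torque [-0.0437  0.0228  0.0416]
```

Blue is silent, with a change of 0.001 Nm. I'll set it back.

play_rows:
  turn:
    - [-0.02,0.05,0.02]
    - [-0.02,0.05,0.02]
    - [-0.02,0.05,0.02]
    - [-0.02,0.05,0.02]
    - [-0.02,0.05,0.02]
  dp:
    - [0.02,0.035,0.35]
    - [0.02,0.035,0.7]
    - [0.02,0.035,0.9]
    - [0.02,0.035,0.95]
    - [0.02,0.035,0.97]
  gripper: [-1,-1,-1,-1,-1]

```text
time: 30.38
ee_pos: [0.477, -0.0315, 0.034]
orientation: [-0.001, 0.978, 0.206, -0.0]
ft_force: [1.0, 0.3, -1.7]
gripper_width: 0.0557
finger_force: 55.0
```

```bash
python3 go.py .477 -.0315 .0312 23.9
```

```text
t 30.375 p [ 0.477  -0.0315  0.034 ] w 0.0557 ft [ 1.03  0.26 -1.7 ] [-0.076 -0.025  0.012] q [-0.21  0.46  1.96  0.    0.73  0.94]
dp [-0.    -0.     0.019] turn [-0.004  0.001 -0.003]
tool torque [-0.0791 -0.0079 -0.0117]
```

play_rows:
  turn:
    - [0,0,0]
    - [0,0,0]
    - [0,0,0]
  dp:
    - [0,0,0.01]
    - [0,0,0.017]
    - [0,0,0.02]
  gripper: [-1,-1,-1]

```text
time: 30.75
ee_pos: [0.477, -0.0315, 0.0314]
orientation: [-0.001, 0.978, 0.206, -0.0]
ft_force: [-1.1, -0.3, 5.3]
gripper_width: 0.0559
finger_force: 55.0
```

```bash
python3 go.py .477 -.0315 .0312 23.9
```

```text
t 30.75 p [ 0.477  -0.0315  0.0314] w 0.0559 ft [-1.05 -0.27  5.33] [-0.129 -0.    -0.059] q [-0.21  0.46  1.96  0.    0.72  0.94]
dp [ 0.    -0.     0.001] turn [-0.003 -0.    -0.003]
tool torque [-0.1178 -0.0515  0.059 ]
```

Contact. Release, rise and go back to yellow at (0.4905, 0.128), 2.4°.

play_rows:
  turn:
    - [0,0,0]
    - [0,0,0]
    - [0,0,0]
    - [0,0,0]
  dp:
    - [0,0,0]
    - [0,0,0]
    - [0,0,0]
    - [0,0,0]
  gripper: [1,1,1,1]

```text
time: 31.25
ee_pos: [0.4764, -0.0314, 0.0307]
orientation: [-0.001, 0.978, 0.206, -0.001]
ft_force: [-0.3, 0.1, -0.3]
gripper_width: 0.0873
finger_force: 0.0
```

play_rows:
  turn:
    - [0,0,0]
    - [0,0,0]
    - [0,0,0]
    - [0,0,0]
  dp:
    - [0,0,-0.25]
    - [0,0,-0.6]
    - [0,0,-0.7]
    - [0,0,-0.7]
  gripper: [1,1,1,1]

```text
time: 31.75
ee_pos: [0.4776, -0.0318, 0.1369]
orientation: [-0.0, 0.978, 0.206, 0.001]
ft_force: [-0.3, 0.0, -0.3]
gripper_width: 0.0877
finger_force: 0.0
```

```bash
python3 wr.py; python3 go.py .4905 .128 .12 2.4
```

```text
[  42   30   96  150 9628] (array([490.6, 127.7]), 109.4, 56.1, 2.7) 0.0656647080922548 27.0
[ 223  137   67  118 6654] (array([475.9, -31.2]), 108.7, 56.0, 23.8) 0.06586862753218144 107.0
[ 380  184   76   89 4456] (array([ 508.2, -179.3]), 83.9, 55.8, 22.2) 0.06557380069594071 3.0
t 31.8 p [ 0.4767 -0.0316  0.1358] w 0.0878 ft [-0.45  1.06  0.16] [0.044 0.02  0.017] q [-0.21  0.29  1.87  0.    0.98  0.94]
dp [ 0.514 -0.936  0.107] turn [-0.003  0.001  0.714]
tool torque [ 0.0479 -0.0004 -0.0169]
```

play_rows:
  turn:
    - [0,0,0.2]
    - [0,0,0.5]
    - [0,0,0.71]
    - [0,0,0.71]
    - [0,0,0.71]
  dp:
    - [0.17,-0.3,0]
    - [0.35,-0.65,0]
    - [0.51,-0.93,0.1]
    - [0.51,-0.94,0.1]
    - [0.51,-0.94,0.1]
  gripper: [1,1,1,1,1]

```text
time: 32.42
ee_pos: [0.4886, 0.1279, 0.1198]
orientation: [-0.001, 1.0, 0.023, -0.002]
ft_force: [0.1, -0.6, -0.3]
gripper_width: 0.0881
finger_force: 0.0
```

```bash
python3 go.py .4905 .128 .031 2.5
```

```text
t 32.425 p [0.4886 0.1279 0.1198] w 0.0881 ft [ 0.1  -0.58 -0.26] [0.067 0.079 0.002] q [0.12 0.35 1.83 0.   0.97 1.64]
dp [0.016 0.    0.592] turn [-0.002  0.008  0.004]
tool torque [ 0.0709 -0.0758 -0.0021]
```

play_rows:
  turn:
    - [0,0,0]
    - [0,0,0]
    - [0,0,0]
    - [0,0,0]
    - [0,0,0]
  dp:
    - [0.014,0,0.2]
    - [0.014,0,0.45]
    - [0.014,0,0.59]
    - [0.014,0,0.59]
    - [0.014,0,0.59]
  gripper: [1,1,1,1,-1]

```text
time: 33.05
ee_pos: [0.4922, 0.1277, 0.0331]
orientation: [-0.001, 1.0, 0.021, -0.0]
ft_force: [-0.2, 0.4, 0.5]
gripper_width: 0.081
finger_force: 0.0
```

play_rows:
  turn:
    - [0,0,0]
    - [0,0,0]
    - [0,0,0]
    - [0,0,0]
  dp:
    - [0,0,0]
    - [0,0,0]
    - [0,0,0]
    - [0,0,0]
  gripper: [-1,-1,-1,-1]
  grip_force: 55

```text
time: 33.55
ee_pos: [0.4921, 0.1284, 0.0331]
orientation: [-0.001, 1.0, 0.022, -0.0]
ft_force: [-0.5, -2.4, 5.8]
gripper_width: 0.0554
finger_force: 55.0
```

play_rows:
  turn:
    - [0,0,0]
    - [0,0,0]
    - [0,0,0]
    - [0,0,0]
    - [0,0,0]
  dp:
    - [0,0,-0.15]
    - [0,0,-0.4]
    - [0,0,-0.7]
    - [0,0,-0.93]
    - [0,0,-0.93]
  gripper: [-1,-1,-1,-1,-1]

```text
time: 34.17
ee_pos: [0.4934, 0.1287, 0.1737]
orientation: [-0.001, 1.0, 0.022, 0.002]
ft_force: [0.7, -0.0, -4.4]
gripper_width: 0.0556
finger_force: 55.0
```

```bash
python3 go.py .687 .038 .17 2.5
```

```text
t 34.175 p [0.4934 0.1287 0.1737] w 0.0556 ft [ 0.74 -0.03 -4.44] [ 0.013 -0.005 -0.023] q [0.12 0.28 1.77 0.   1.09 1.64]
dp [1.263 0.661 0.027] turn [-0.004 -0.006  0.001]
tool torque [0.0123 0.0055 0.0226]
```

play_rows:
  turn:
    - [0,0,0]
    - [0,0,0]
    - [0,0,0]
    - [0,0,0]
    - [0,0,0]
  dp:
    - [0.15,0.08,0]
    - [0.4,0.2,0]
    - [0.7,0.36,0]
    - [0.9,0.5,0]
    - [1.0,0.5,0]
  gripper: [-1,-1,-1,-1,-1]

```text
time: 34.8
ee_pos: [0.6451, 0.0585, 0.1683]
orientation: [-0.001, 1.0, 0.021, -0.003]
ft_force: [-1.1, 0.5, -5.2]
gripper_width: 0.0558
finger_force: 55.0
```

```bash
python3 go.py .688 .038 .172 2.5
```

```text
t 34.8 p [0.6451 0.0585 0.1683] w 0.0558 ft [-1.15  0.48 -5.22] [0.049 0.004 0.013] q [-0.02  0.48  1.46  0.    1.21  1.51]
dp [ 0.28   0.148 -0.027] turn [-0.003  0.01  -0.003]
tool torque [ 0.0486 -0.002  -0.0137]
```

play_rows:
  turn:
    - [0,0,0]
    - [0,0,0]
    - [0,0,0]
    - [0,0,0]
    - [0,0,0]
  dp:
    - [0.12,0.07,0]
    - [0.28,0.14,-0.02]
    - [0.28,0.15,-0.02]
    - [0.28,0.15,-0.02]
    - [0.28,0.15,-0.02]
  gripper: [-1,-1,-1,-1,-1]

```text
time: 35.42
ee_pos: [0.6863, 0.04, 0.1736]
orientation: [-0.001, 1.0, 0.022, -0.002]
ft_force: [0.3, -0.3, -5.5]
gripper_width: 0.0561
finger_force: 55.0
```

play_rows:
  turn:
    - [0,0,0]
    - [0,0,0]
    - [0,0,0]
    - [0,0,0]
  dp:
    - [0,0,0]
    - [0,0,0]
    - [0,0,0]
    - [0,0,0]
  gripper: [-1,-1,-1,-1]

```text
time: 35.92
ee_pos: [0.6879, 0.0393, 0.1745]
orientation: [-0.001, 1.0, 0.022, -0.001]
ft_force: [0.5, -0.3, -4.2]
gripper_width: 0.0556
finger_force: 55.0
```

```bash
python3 go.py .688 .038 .172 2.5; python3 - <<'E'
from h import *
from m import rect
from workcell import viewer
c=viewer.camera('side');cv2.imwrite('pics/end1.png',c['img'][...,::-1])
c2=viewer.camera('scene');cv2.imwrite('pics/end2.png',c2['img'][...,::-1])
for n,k in(('side',c),('scene',c2)):
    W=pts(k);h=cv2.cvtColor(k['img'],cv2.COLOR_RGB2HSV)
    m=(h[...,0]>20)&(h[...,0]<33)&(h[...,1]>150)&(W[...,2]>.12)&(W[...,2]<.25)&(abs(W[...,0]-.69)<.15)&(abs(W[...,1]-.04)<.1)
    q=W[m];print(n,len(q),q.min(0).round(3),q.max(0).round(3))
E
```

```text
t 35.925 p [0.6879 0.0393 0.1745] w 0.0556 ft [ 0.45 -0.3  -4.25] [ 0.016  0.051 -0.003] q [-0.04  0.53  1.35  0.    1.26  1.48]
dp [-0.     0.009  0.017] turn [-0.003  0.003  0.   ]
tool torque [ 0.0187 -0.0506  0.0035]
side 320 [0.628 0.01  0.195] [0.735 0.071 0.242]
scene 709 [0.629 0.01  0.183] [0.741 0.076 0.228]
```

View pics/end2.png

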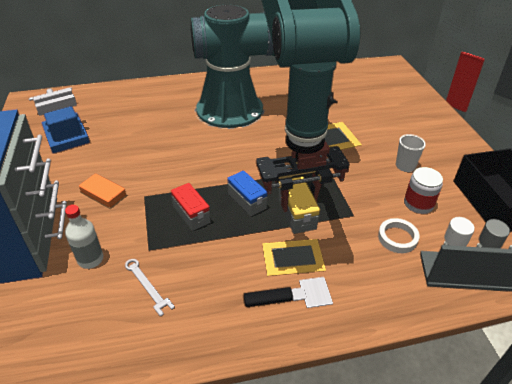

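The picture shows yellow held level at (302,205) above the far plate at (294,257), red and blue upright on the mat, and everything else unmoved. The underside is about 14 cm above the plate.

```bash
python3 -c "
from workcell import workorder
print(workorder.hand_in())"
```

```text
the job is handed in; nothing more can be done
None
```

I tipped red, yellow and blue end to end in that order, and yellow was the one that rattled; red and blue are back upright on the mat, and I handed the job in at about 36 s with yellow held level about 14 cm over the middle of the far hand-over plate.

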